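Take a reading on a ceramic test block with a sprung probe

TASK

Set the rectangular ceramic test block down flat, ring side up, in the open drawer of the grey measuring box and let go of it (set it down, do not drop it). Then draw the white sprung probe out of its leaning holder and hold it upright on the block with its tip inside the ring, pressing gently so that the sprung plunger is about half way in. Finish while still holding the probe there, and leave the round disc, the jars and the bottle where they stand.

Things in the scene. Friction and masses are not known exactly. Their poses are not given: they have to be found in the camera images.
- block: The ceramic test block: white, 56 x 32 x 16 mm, about 90 g (may vary by a third), lying flat on the bench at the start. Origin: centre of its underside; x along its length (56), y across (32), z up through the face that bears the ring.
- mark (a point): Centre of the thin dark ring (13 mm inside, 17 mm outside diameter, printed, flat) on the block's top face: on its long middle line, 14 mm from the centre towards the block's +x end, 16 mm above its underside.
- tray (a point): A point on the drawer's inner floor (22 mm above the bench), on its middle line, 57 mm behind the inner face of its front. x points into the box (the drawer opens along -x), z up. The drawer's inside spans x -57 to +143 mm, y -89 to +89 mm of this point, but the box's roof covers it beyond x = (drawer joint value) - 64 mm, that is +61 mm or more.
- box_drawer0 (a joint): How far the drawer stands open, m (0 shut, 0.166 fully open). It starts 0.125 to 0.16 open and slides stiffly; it needs no moving.
- box: The grey measuring box, 240 deep x 220 wide x 85 mm high, fixed, with one drawer that opens to its -x. Origin: centre of its underside; +x points to its back. The drawer's side walls stand 41 mm above its inner floor, its front panel 50 mm (15 mm thick, with a bar handle reaching 41 mm further out).
- holder: The black probe holder, fixed: a foot plate 120 x 80 x 10 mm that carries a square tube (32 mm outside, 24 mm bore) leaning 0.349 rad (20 degrees) towards the holder's -x side. The tube's axis starts 20 mm to +x of the origin at bench level; its open upper end is 95 mm along the axis. Origin: centre of the foot's underside.
- probe: The probe, 130 g, starts in the holder's tube, leaning 20 degrees like it. Origin: on its axis, at the shoulder that rests on the tube's rim. z runs from tip to head, x and y square to the head's sides. White head to grip: 30 x 30 mm, z 0 to +55 mm. Round aluminium barrel, 20 mm thick, down to z -60 mm; plunger tip at z -74 mm. Draw it out along its own axis; 80 mm clears the tube.
- probe_tip (a point): The very end of the plunger, a steel pin 6 mm thick with a round end, on the probe's axis, 74 mm below its shoulder when out.
- plunger (a joint): How far the plunger is pushed into the probe, m: 0 fully out, 0.010 fully in. Its spring (250 N/m, preloaded) pushes back with about 0.75 N at first touch and 3.3 N at full travel.
- disc: Bystander: a round disc of the same white ceramic, 48 mm diameter, 16 mm thick. Origin: centre of its underside.
- jar1: Bystander: a stain jar, 32 mm diameter, 34 mm tall, on the glass slab. Origin: centre of its underside.
- jar2: Bystander: a second such jar on the slab.
- dropper: Bystander: a white bottle, 38 mm diameter, 95 mm tall, on the slab. Origin: centre of its underside.
- slab: The green glass slab, 130 (x) x 200 (y) x 6 mm, fixed to the bench. Origin: centre of its underside.
Mind the look-alikes: they are no part of the job. What is shaped like the block but turquoise is not meant.

How it is judged:
On the way, in this order (a step that is already met when the one before it is completed fails the run):
1. the block lies flat in the drawer, ring up, let go and at rest (x of block in the frame of tray between -0.06 and 0.1 m and y of block in the frame of tray between -0.09 and 0.09 m and z of block in the frame of tray between -0.004 and 0.004 m and angle between block's own z axis and vertical below 0.1 rad and contact force between the fingers and block below 0.05 N and linear speed of block below 0.02 m/s), for 0.2 s.
2. the probe is out of its holder, held in the fingers (distance between probe and holder above 0.15 m and contact force between the fingers and probe above 2 N and contact force between probe and holder below 0.05 N), for 0.1 s.
At the end, for the whole second after the job is handed in: Block flat, ring up, on the drawer floor, not touched by the fingers; probe held in the fingers, clear of holder and box, upright within 8 degrees, tip within 6 mm of the ring centre, plunger in by 1.5 to 8.5 mm (0.6 to 6 N on the block); all at rest (all of step 1 and horizontal distance between probe_tip and mark below 0.006 m and distance between probe_tip and mark below 0.008 m and angle between probe's own z axis and vertical below 0.14 rad and z of probe in the frame of block above 0.06 m and value of joint plunger between 0.0015 and 0.0085 m and contact force between probe and block between 0.6 and 6 N and contact force between the fingers and probe above 2 N and contact force between probe and holder below 0.05 N and contact force between probe and box below 0.05 N and linear speed of probe below 0.02 m/s); the arm keeps its last pose, push and grip.
It fails at once if a bystander (disc, jars, bottle) moved more than 25 mm (distance of any of disc, jar1, jar2, dropper from where it was at the start of the episode above 0.025 m).
It fails at once if the probe pressed on the block with more than 15 N (contact force between probe and block above 15 N).
It fails at once if the block was let go more than 30 mm above the drawer's floor (height (world z) of block above 0.052 m and contact force between the fingers and block below 0.02 N).
It also fails if it takes over 59 s, if anything falls off the work surface, if the arm or the gripper's body presses on something with over 40 N, if the wrist force passes 120 N, or if a joint passes its speed limit or range.

ROBOT

A 7-joint arm with a two-finger parallel gripper is mounted at the origin on the work surface. World frame = base frame: x ahead of the robot, y to its left, z up, the work surface at z = 0. Lengths are in m, angles in rad, forces in N, time in s.
With the tool pointing down it reaches from about 0.35 to 0.9 m from the base axis. Payload 8.1 kg.
Tool frame: the origin (TCP) lies at the very end of the fingers, on their centre line; the grasp point (between the pads) lies 19 mm behind it; z points along the fingers, y is the line along which they close (so a half turn about z gives the same grasp; the last joint's range is limited). The gripper opens to 92 mm and grips with 3 to 60 N. Pads are 19 mm wide; open, the fingers measure 130 mm over their backs; the gripper's body (75 mm by 190 mm) begins 47 mm behind the grasp point.
Start: joints at [-1.368, 0.434, 0.025, 1.573, -0.012, 1.134, -0.075], TCP at [0.188, 0.596, 0.227] pointing down, gripper open.
Joint ranges: [-2.62, 2.62], [-0.44, 2.09], [-1.27, 1.32], [0.08, 2.57], [-1.32, 4.46], [0.12, 2], [-2.74, 2.74]. Speed limits (rad/s): [2.22, 2.22, 3.01, 3.01, 3.14, 3.14, 3.14].

INTERFACE

Orientations are given as a rotation vector (axis times angle).
In Python, from cell import arm gives the robot as it stands.
- The arm moves only by the tool jog_arm, never from a script. Its argument "rows" is a list of rows, each a list of 3 entries, a list of its own where there are three numbers: the shift along the world's x, y, z in cm, then the turn, a rotation vector about the world's x, y, z in degrees, then the opening, from 0 (shut) to 1 (fully open). A call has 1 to 8 rows; each row is the pose to reach, as a shift and turn from the pose commanded when the call began; what a row does not reach only later rows make up. A row lasts 1/8 s, in which the tool goes at most 62.5 mm and 10.7 degrees, less where a joint would pass 70% of its speed; a pose out of reach is approached as far as the arm can. A call with a gripper value outside its range is refused whole. The fingers move at their own pace and stop on an object; "newtons" is the grip in N (left out, the last holds). Time passes only in rows, so rows that repeat a pose let the fingers close. It gives the time, the measured TCP pose, the force, the opening and the grip force at its end, in the units of the state.
- arm.observe(): the state, without advancing time (a new reading comes with each control period).
- arm.get_image(name): name is "scene" or "side" or "wrist"; returns a dict with "img" (420x560x3 uint8, red, green, blue), "depth" (420x560 float32, m along the optical axis (not along the pixel's ray), 0 where there is no reading), "fx", "fy", "cx", "cy" (pixels), "rvec" (rotation vector, rad) and "tvec" (3), from world to camera coordinates, as OpenCV has them; the wrist camera has in their place "mount" (4x4, takes a point from camera to tool coordinates, whose origin is the TCP and whose axes are the flange's). Camera axes: x right, y down, z forward; pixel columns grow to the right and rows downward; lengths in m; the calibration is good to about 2 mm. A picture is of the moment at which its call begins: read the wrist's pose just before it.
- arm.sign_off(): hands the job in; it is judged then, once.
The state is a dict: "clock": time; "joints": joint angles; "dq": joint speeds; "joint_efforts": joint torques, N m; "position": TCP position; "ee_rot": TCP orientation; "force": force on the tool from outside, world axes, zero at the start; "ft_torque": the same for the moment, N m; "width": opening from 0.0 (shut) to 1.0 (fully open); "gripper_force": force on a finger pad.
Only numpy, scipy, OpenCV 4.12 (cv2) and the standard library are available. Lean on these libraries where they do the work, as an engineer would, in place of code of your own. Each camera call takes 0.05 s, during which the arm holds its last target. There are 200 camera calls.

## Working session

There is one attempt and no reset: what is moved stays moved. The work goes in short steps, Python scripts to look and compute and a tool call to move; the robot and the scene stay as the last step left them, time stands still between calls to the robot, and variables do not carry over. Pictures are saved under pics/ and viewed, at most 10 in all, crops included, and the job is handed in when it is done.

Besides the shell and the picture viewer there is one more tool, called after "Emit:" as name(argument=value, ...), one argument or row to a line, values as JSON. jog_arm: Moves the arm, as the interface text tells. Its arguments: {"type":"object","properties":{"rows":{"type":"array","items":{"type":"array"}},"newtons":{"type":"number"}},"required":["rows"]}

```bash
mkdir -p pics; cat > h.py <<'E'
import numpy as np, cv2
from cell import arm
from scipy.spatial.transform import Rotation as R
def shot(n,f=None):
    s=arm.observe(); d=arm.get_image(n); d['s']=s
    if f: cv2.imwrite('pics/'+f,d['img'][:,:,::-1])
    return d
def cam2w(d):
    if 'mount' in d:
        T=np.eye(4);T[:3,:3]=R.from_rotvec(d['s']['ee_rot']).as_matrix();T[:3,3]=d['s']['position'];return T@d['mount']
    T=np.eye(4);T[:3,:3]=R.from_rotvec(np.ravel(d['rvec'])).as_matrix();T[:3,3]=np.ravel(d['tvec']);return np.linalg.inv(T)
def cloud(d):
    v,u=np.mgrid[:420,:560];z=d['depth']
    P=np.stack([(u-d['cx'])/d['fx']*z,(v-d['cy'])/d['fy']*z,z],-1)
    T=cam2w(d);return P@T[:3,:3].T+T[:3,3]
E
python3 - <<'E'
from h import *
import pickle
for n in ['scene','side']:
    d=shot(n,n+'.png');pickle.dump(d,open(n+'.pkl','wb'));print(cam2w(d).round(3))
s=arm.observe();print(s)
E
```

```text
[[ 0.394  0.717 -0.576  1.144]
 [ 0.919 -0.304  0.25  -0.282]
 [ 0.004 -0.627 -0.779  0.868]
 [ 0.     0.     0.     1.   ]]
[[ 0.946 -0.187  0.266  0.256]
 [-0.325 -0.524  0.787 -1.025]
 [-0.008 -0.831 -0.556  0.769]
 [ 0.     0.     0.     1.   ]]
{'clock': 0.1, 'joints': array([-1.36761218,  0.4351456 ,  0.02498739,  1.57400411, -0.01161161,
        1.13402648, -0.07508186]), 'dq': array([ 0.00031457, -0.00275158,  0.00068422, -0.00323358, -0.00074389,
        0.00023208, -0.00155679]), 'joint_efforts': array([ 3.20410756e-03, -6.69122458e+01,  9.87996832e-01, -3.15143681e+01,
       -6.05329173e-02,  3.75720905e-02,  7.07504796e-05]), 'position': array([0.18806489, 0.59554278, 0.22602918]), 'ee_rot': array([-4.78547641e-01, -3.10483509e+00,  2.25441525e-03]), 'force': array([ 0.97368123,  0.55745549, -0.74793322]), 'ft_torque': array([ 0.01409834, -0.03603702, -0.03015828]), 'gripper_force': 0.0, 'width': 1.0025100636529733}
```

View pics/scene.png

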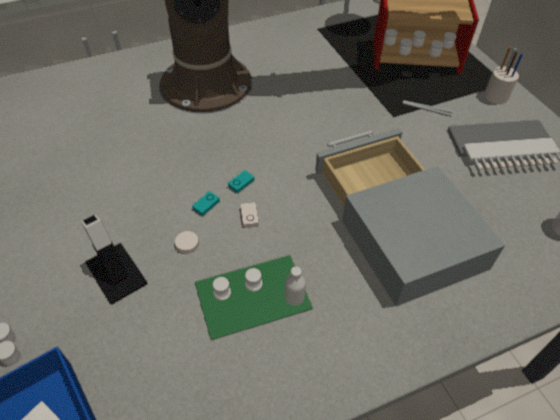

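View pics/side.png

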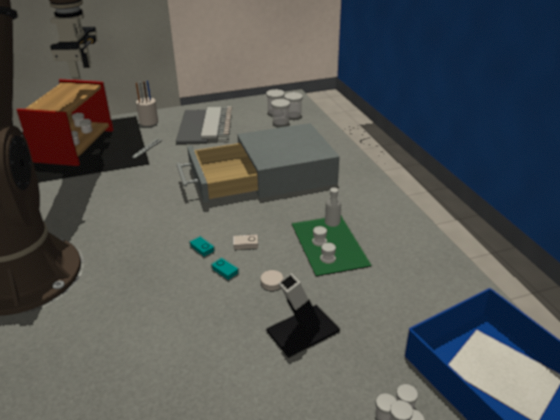

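The scene picture shows the block at about (250,214) with its ring near (251,219). The probe is at (97,232), the holder foot at (116,272) and the drawer at (378,170). The side picture shows the same layout: block (245,241), probe (295,292), drawer (228,170). Next I measure them.

```bash
python3 - <<'E'
from h import *
import pickle
ds={n:pickle.load(open(n+'.pkl','rb')) for n in ['scene','side']}
a=ds['scene']['img'];b=ds['side']['img']
cr=lambda i,x,y,w,h,k:cv2.resize(i[y:y+h,x:x+w],(w*k,h*k),interpolation=cv2.INTER_CUBIC)
top=np.hstack([cr(a,230,190,40,40,7),cr(b,225,222,40,40,7)])
bot=np.hstack([cr(a,75,205,80,100,3),cr(b,260,265,80,100,3)]); bot=cv2.copyMakeBorder(bot,0,0,0,80,0)
cv2.imwrite('pics/crops.png',np.vstack([top,bot])[:,:,::-1])
for n,d in ds.items():
    P=cloud(d).reshape(-1,3);C=d['img'].reshape(-1,3).astype(int)
    white=(C.min(1)>130)
    # block
    def rep(name,m):
        if m.sum()<5: print(n,name,'few',m.sum());return
        q=P[m][:,:2].astype(np.float32); print(n,name,m.sum(),P[m].mean(0).round(4),'med',np.median(P[m],0).round(4),cv2.minAreaRect(q))
    v,u=np.divmod(np.arange(420*560),560)
    bc=(250,214) if n=='scene' else (245,241)
    rep('block top',(abs(u-bc[0])<16)&(abs(v-bc[1])<16)&(P[:,2]>.011)&(P[:,2]<.022)&(C[:,0]>C[:,2]-15))
    dc=(187,242) if n=='scene' else (272,281)
    rep('disc',(abs(u-dc[0])<16)&(abs(v-dc[1])<12)&(P[:,2]>.011)&(P[:,2]<.022))
    hc=(116,272) if n=='scene' else (303,329)
    rep('foot',(abs(u-hc[0])<40)&(abs(v-hc[1])<35)&(P[:,2]>.006)&(P[:,2]<.014)&(C.max(1)<60))
    pc=(97,232) if n=='scene' else (295,292)
    rep('head',(abs(u-pc[0])<22)&(abs(v-pc[1])<22)&(P[:,2]>.095))
    rep('roof',(P[:,2]>.078)&(P[:,2]<.092)&(abs(C[:,0]-C[:,2])<25)&(P[:,1]<0.1)&((u>330)&(u<500)&(v>160) if n=='scene' else (u>235)&(u<340)&(v>120)))
    rep('floor',(P[:,2]>.015)&(P[:,2]<.027)&(C[:,0]>C[:,2]+35)&((u>310)&(u<440)&(v>120)&(v<220) if n=='scene' else (u>190)&(u<270)&(v>130)&(v<210)))
E
```

```text
scene block top 327 [ 0.4909 -0.0621  0.0169] med [ 0.4903 -0.0619  0.017 ] ((0.48884737491607666, -0.06165508180856705), (0.03188209980726242, 0.06078824773430824), 75.78396606445312)
scene disc 374 [ 0.5076 -0.2072  0.0168] med [ 0.5078 -0.2072  0.017 ] ((0.5059247612953186, -0.20734375715255737), (0.04799004644155502, 0.04645015671849251), 12.88770580291748)
scene foot 1386 [ 0.5331 -0.3581  0.0109] med [ 0.5411 -0.3587  0.011 ] ((0.5213834047317505, -0.35793349146842957), (0.11968604475259781, 0.07768960297107697), 13.493602752685547)
scene head 629 [ 0.5112 -0.3606  0.1317] med [ 0.5078 -0.3612  0.1288] ((0.8086093068122864, -0.3157784044742584), (0.6736137866973877, 0.033108457922935486), 8.54975700378418)
scene roof few 0
scene floor 1753 [0.4896 0.2368 0.0232] med [0.4902 0.2361 0.0232] ((0.48894059658050537, 0.22671860456466675), (0.1857011914253235, 0.08450954407453537), 88.56438446044922)
side block top 251 [ 0.4841 -0.0653  0.0163] med [ 0.4843 -0.0662  0.0165] ((0.48530080914497375, -0.062457047402858734), (0.03833472728729248, 0.055187810212373734), 75.17044830322266)
s
[... 179 characters left out ...]
de foot 1565 [ 0.5081 -0.3692  0.0106] med [ 0.5009 -0.3716  0.0107] ((0.5151033997535706, -0.36124560236930847), (0.1207621842622757, 0.07796576619148254), 13.443158149719238)
side head 577 [ 0.4861 -0.3853  0.1398] med [ 0.4892 -0.376   0.1327] ((0.3657544255256653, -0.6828951239585876), (0.717130720615387, 0.053080588579177856), 67.93099212646484)
side roof 159 [ 0.5589 -0.2891  0.0848] med [ 0.5118 -0.3734  0.0847] ((0.5956501960754395, -0.21345271170139313), (0.39204221963882446, 0.04648350551724434), 58.80662536621094)
side floor 1046 [0.5183 0.2466 0.0232] med [0.5182 0.2529 0.0232] ((0.5223354697227478, 0.2262987196445465), (0.2007112354040146, 0.1389993280172348), 86.28963470458984)
```

View pics/crops.png

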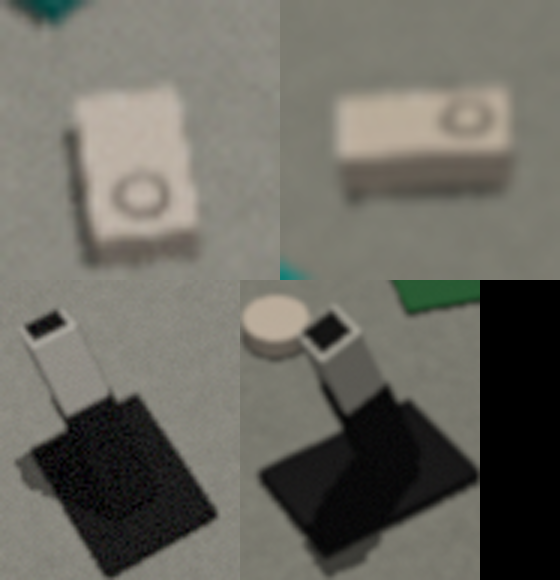

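Enlarged, the block's ring is at scene px (250.1,217.9) and side px (251.4,239.0), on the block's +x-world end. The probe head leans towards −x world.

```bash
cat >> h.py <<'E'
def ray(d,u,v,z):
    T=cam2w(d);r=T[:3,:3]@[(u-d['cx'])/d['fx'],(v-d['cy'])/d['fy'],1];o=T[:3,3]
    return o+r*(z-o[2])/r[2]
E
python3 - <<'E'
from h import *
import pickle
ds={n:pickle.load(open(n+'.pkl','rb')) for n in ['scene','side']}
print('ring',ray(ds['scene'],250.1,217.9,.016).round(4),ray(ds['side'],251.4,239,.016).round(4))
for p,z in [((241,181),.016),((207,203),.016),((221,285),.04),((254,275),.04),((296,272),.1)]: print(p,ray(ds['scene'],*p,z).round(3))
for n,d in ds.items():
    P=cloud(d).reshape(-1,3);C=d['img'].reshape(-1,3).astype(int)
    reg=(P[:,0]>.3)&(P[:,0]<.95)&(P[:,1]>.08)&(P[:,1]<.45)
    for nm,zl,zh in [('roof',.08,.092),('frontpanel',.067,.078),('sidewalls',.058,.066),('floor',.017,.027)]:
        m=reg&(P[:,2]>zl)&(P[:,2]<zh)
        mm=np.zeros((420,560),np.uint8);mm.flat[m]=1;mm=cv2.morphologyEx(mm,cv2.MORPH_OPEN,np.ones((2,2),np.uint8)) 
        k,l,st,_=cv2.connectedComponentsWithStats(mm)
        if k<2: continue
        i=1+st[1:,4].argmax(); q=P[(l==i).ravel()]
        print(n,nm,len(q),q.mean(0).round(4),cv2.minAreaRect(q[:,:2].astype(np.float32)))
E
```

```text
ring [ 0.5027 -0.0647  0.016 ] [ 0.4994 -0.0674  0.016 ]
(241, 181) [ 0.395 -0.045  0.016]
(207, 203) [ 0.427 -0.136  0.016]
(221, 285) [ 0.649 -0.179  0.04 ]
(254, 275) [ 0.653 -0.114  0.04 ]
(296, 272) [ 0.712 -0.056  0.1  ]
scene roof 10446 [0.7021 0.2215 0.0888] ((0.795411229133606, 0.03914394974708557), (0.302500456571579, 0.8986960649490356), 28.747638702392578)
scene frontpanel 566 [0.4438 0.2268 0.0734] ((0.7086386680603027, -0.006738096475601196), (0.16772301495075226, 1.0167299509048462), 48.32994842529297)
scene sidewalls 197 [0.4942 0.3204 0.0606] ((0.48620957136154175, 0.3334381878376007), (0.08120091259479523, 0.1959867775440216), 83.28504180908203)
scene floor 1798 [0.4957 0.2386 0.0265] ((0.7616921067237854, -0.0185929536819458), (0.16775183379650116, 0.9164912700653076), 46.08216094970703)
side roof 3189 [0.6803 0.2029 0.0894] ((0.46974343061447144, -0.23482537269592285), (1.6114940643310547, 0.2915272116661072), 64.58733367919922)
side frontpanel 279 [0.6805 0.1095 0.0738] ((0.4605814516544342, -0.3552592992782593), (1.385972023010254, 0.2053690254688263), 64.56023406982422)
side sidewalls 82 [0.5406 0.3173 0.0593] ((0.5403415560722351, 0.3179384768009186), (0.023633871227502823, 0.07501094788312912), 78.45124053955078)
side floor 985 [0.5251 0.2493 0.0283] ((0.4326362609863281, -0.3550940752029419), (1.3782685995101929, 0.14717483520507812), 81.29763793945312)
```

```bash
python3 - <<'E'
from h import *
import pickle
ds={n:pickle.load(open(n+'.pkl','rb')) for n in ['scene','side']}
for n,d in ds.items():
    P=cloud(d).reshape(-1,3)
    reg=(P[:,0]>.3)&(P[:,0]<.95)&(P[:,1]>.08)&(P[:,1]<.45)
    for nm,zl,zh in [('roof',.082,.09),('frontpanel',.068,.078),('floor',.019,.027)]:
        m=reg&(P[:,2]>zl)&(P[:,2]<zh)
        mm=m.reshape(420,560).astype(np.uint8);mm=cv2.erode(mm,np.ones((3,3) if nm!='frontpanel' else (2,2),np.uint8)) 
        k,l,st,_=cv2.connectedComponentsWithStats(mm)
        if k<2: continue
        i=1+st[1:,4].argmax(); q=P[(l==i).ravel()&m]
        print(n,nm,len(q),q.mean(0).round(4),cv2.minAreaRect(q[:,:2].astype(np.float32)))
E
```

```text
scene roof 9119 [0.6975 0.2231 0.086 ] ((0.6898178458213806, 0.22717243432998657), (0.21967443823814392, 0.22299520671367645), 89.333984375)
scene frontpanel 428 [0.441  0.226  0.0728] ((0.43997785449028015, 0.2307014912366867), (0.2138703167438507, 0.015268365852534771), 89.5505599975586)
scene floor 1420 [0.4898 0.2401 0.0232] ((0.4887956380844116, 0.24121280014514923), (0.15312328934669495, 0.08081695437431335), 88.04324340820312)
side roof 2488 [0.6802 0.2179 0.0861] ((0.6838854551315308, 0.22495967149734497), (0.21900752186775208, 0.22094908356666565), 89.98284149169922)
side frontpanel 183 [0.4336 0.2154 0.0735] ((0.4337511658668518, 0.22589170932769775), (0.21061162650585175, 0.012920018285512924), 89.52114868164062)
side floor 673 [0.523  0.2659 0.0233] ((0.5265979766845703, 0.2658432424068451), (0.11230313777923584, 0.13010679185390472), 88.92222595214844)
```

Emit:
jog_arm(
  rows=[
    [[5,-10,0],[0,0,0],1],
    [[10,-20,0],[0,0,0],1],
    [[14,-30,0],[0,0,0],1],
    [[18,-40,0],[0,0,0],1],
    [[22,-50,0],[0,0,0],1],
    [[26,-57,0],[0,0,0],1],
    [[29,-66,0],[0,0,0],1],
    [[29,-66,0],[0,0,0],1],
  ],
)

```text
clock: 1.1
position: [0.3929, 0.1379, 0.2268]
ee_rot: [0.478, 3.105, 0.001]
force: [0.7, 0.5, 0.2]
width: 1.002
gripper_force: 0.0
```

Emit:
jog_arm(
  rows=[
    [[3,-5,0],[0,0,0],0.7],
    [[6,-10,0],[0,0,1],0.7],
    [[8,-15,-1],[0,0,2],0.7],
    [[9.5,-20,-2],[0,0,3],0.7],
    [[9.5,-20,-4],[0,0,3],0.7],
    [[9.5,-20,-4],[0,0,3],0.7],
    [[9.5,-20,-4],[0,0,3],0.7],
  ],
)

```text
clock: 1.98
position: [0.4875, -0.0595, 0.1871]
ee_rot: [-0.395, -3.116, -0.0]
force: [-0.1, -0.7, -0.4]
width: 0.701
gripper_force: 0.0
```

```bash
python3 - <<'E'
from h import *
d=shot('wrist','w1.png');print(d['s']['position'],d['s']['ee_rot'],d['s']['width'])
M=R.from_rotvec(d['s']['ee_rot']).as_matrix();print(M.round(3))
P=cloud(d).reshape(-1,3);C=d['img'].reshape(-1,3).astype(int)
m=(P[:,2]>.011)&(P[:,2]<.022)&(C[:,0]>C[:,2]-15)&(np.hypot(P[:,0]-.487,P[:,1]+.062)<.045)
mm=cv2.erode(m.reshape(420,560).astype(np.uint8),np.ones((3,3),np.uint8));k,l,st,ce=cv2.connectedComponentsWithStats(mm)
i=1+st[1:,4].argmax();q=P[(l==i).ravel()];print(len(q),q.mean(0),ce[i],cv2.minAreaRect(q[:,:2].astype(np.float32)))
E
```

```text
[ 0.48749715 -0.05946503  0.18712202] [-3.95370176e-01 -3.11648971e+00 -4.18193989e-04] 0.7005747680535449
[[-0.968  0.25  -0.   ]
 [ 0.25   0.968  0.   ]
 [ 0.     0.    -1.   ]]
1286 [ 0.48705952 -0.06072973  0.01615691] [275.87091757 184.96967341] ((0.4875786304473877, -0.061007142066955566), (0.028842614963650703, 0.05406642705202103), 76.08855438232422)
```

View pics/w1.png

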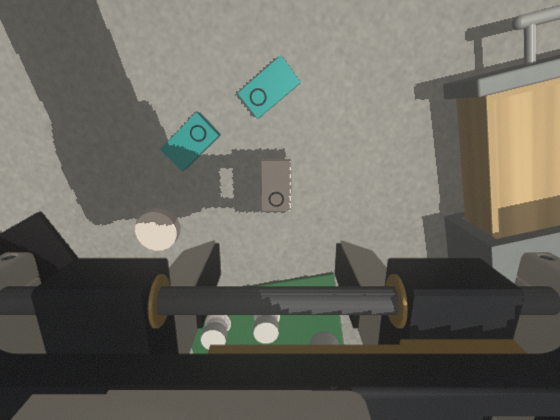

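The wrist picture shows the block between the fingers' lines at px (276,185) with its ring at (276,199). The descent path is clear.

Emit:
jog_arm(
  rows=[
    [[0,-0.15,-5],[0,0,0.5],0.7],
    [[0,-0.15,-10],[0,0,0.5],0.7],
    [[0,-0.15,-15],[0,0,0.5],0.7],
    [[0,-0.15,-17.5],[0,0,0.5],0.7],
    [[0,-0.15,-18.3],[0,0,0.5],0.7],
    [[0,-0.15,-18.3],[0,0,0.5],0.7],
    [[0,-0.15,-18.3],[0,0,0.5],0.2],
    [[0,-0.15,-18.3],[0,0,0.5],0.2],
  ],
  newtons=20,
)

```text
clock: 3.02
position: [0.4883, -0.0615, 0.0048]
ee_rot: [0.383, 3.116, 0.001]
force: [-0.4, 0.7, 0.8]
width: 0.533
gripper_force: 0.0
```

Emit:
jog_arm(
  rows=[
    [[0,0,0],[0,0,0],0.2],
    [[0,0,0],[0,0,0],0.2],
    [[0,0,0],[0,0,0],0.2],
    [[0,0,0],[0,0,0],0.2],
  ],
)

```text
clock: 3.52
position: [0.4877, -0.0616, 0.0041]
ee_rot: [0.384, 3.118, 0.0]
force: [-1.7, 0.9, 6.4]
width: 0.348
gripper_force: 20.0
```

Emit:
jog_arm(
  rows=[
    [[0,0,4],[0,0,0],0.2],
    [[0,0,8],[0,0,0],0.2],
    [[0,4,12],[0,0,2],0.2],
    [[0,9,14],[0,0,5],0.2],
    [[0.5,14,14],[0,0,8],0.2],
    [[1,19,14],[0,0,11],0.2],
    [[1,24,14],[0,0,13.5],0.2],
    [[1,28,14],[0,0,13.5],0.2],
  ],
)

```text
clock: 4.53
position: [0.4969, 0.2205, 0.1435]
ee_rot: [-0.012, -3.141, -0.0]
force: [0.9, -0.5, -0.5]
width: 0.345
gripper_force: 20.0
```

```bash
python3 - <<'E'
from h import *
d=shot('wrist','w2.png');s=d['s'];print(s['position'],s['ee_rot'],s['width'],s['gripper_force'],s['force'])
print(R.from_rotvec(s['ee_rot']).as_matrix().round(3)[:2,1])
P=cloud(d).reshape(-1,3)
for nm,zl,zh in [('roof',.08,.09),('front/walls',.06,.077),('floor',.018,.027)]:
    m=(P[:,2]>zl)&(P[:,2]<zh)&(P[:,0]>.3)&(P[:,1]>.08)
    mm=cv2.erode(m.reshape(420,560).astype(np.uint8),np.ones((2,2),np.uint8));k,l,st,_=cv2.connectedComponentsWithStats(mm)
    for i in range(1,k):
        if st[i,4]>150:
            q=P[(l==i).ravel()];print(nm,len(q),q.mean(0).round(4),q.min(0).round(4),q.max(0).round(4),cv2.minAreaRect(q[:,:2].astype(np.float32)))
E
```

```text
[0.4969449  0.22050029 0.1435273 ] [-1.15021384e-02 -3.14113425e+00 -3.04291442e-04] 0.3447152934982418 19.99679446220398 [ 0.86907816 -0.4677053  -0.46384155]
[0.007 1.   ]
roof 2273 [0.5936 0.2203 0.0851] [0.5781 0.1832 0.0831] [0.6082 0.2575 0.087 ] ((0.5930965542793274, 0.22045595943927765), (0.07432984560728073, 0.029882211238145828), 89.68097686767578)
front/walls 9270 [0.4482 0.2314 0.0692] [0.4287 0.1249 0.0601] [0.5383 0.3374 0.0749] ((0.4836791157722473, 0.23070693016052246), (0.21237564086914062, 0.10814079642295837), 89.43643188476562)
floor 15487 [0.4972 0.2326 0.0222] [0.4564 0.14   0.0196] [0.559  0.3199 0.027 ] ((0.5077325105667114, 0.22986502945423126), (0.17927104234695435, 0.10129794478416443), 89.50846099853516)
floor 530 [0.5298 0.4796 0.0244] [0.5036 0.4716 0.0187] [0.5519 0.4931 0.027 ] ((0.5284174084663391, 0.47899287939071655), (0.04681134596467018, 0.01999598555266857), 11.05915355682373)
```

View pics/w2.png

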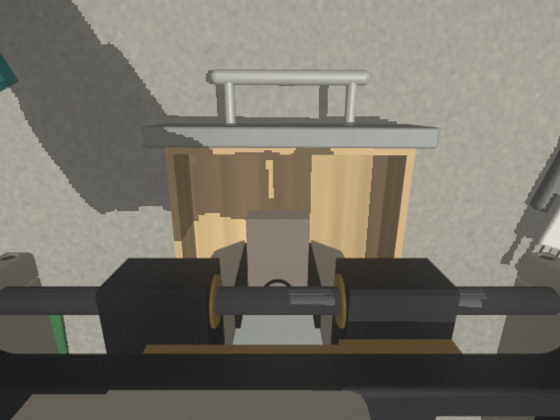

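The block is held over the drawer, seen at px (278,250), with the drawer centred and clear below it.

Emit:
jog_arm(
  rows=[
    [[0,0.8,-4],[0,0,0],0.2],
    [[0,0.8,-8],[0,0,0],0.2],
    [[0,0.8,-10],[0,0,0],0.2],
    [[0,0.8,-11],[0,0,0],0.2],
    [[0,0.8,-11.4],[0,0,0],0.2],
    [[0,0.8,-11.6],[0,0,0],0.2],
    [[0,0.8,-11.6],[0,0,0],0.2],
    [[0,0.8,-11.6],[0,0,0],0.2],
  ],
)

```text
clock: 5.58
position: [0.4978, 0.2266, 0.0283]
ee_rot: [0.014, 3.141, 0.001]
force: [-0.1, -0.4, -0.3]
width: 0.345
gripper_force: 20.0
```

Emit:
jog_arm(
  rows=[
    [[0,0,-0.1],[0,0,0],0.2],
    [[0,0,-0.15],[0,0,0],0.2],
    [[0,0,-0.2],[0,0,0],0.2],
    [[0,0,-0.2],[0,0,0],0.2],
    [[0,0,-0.2],[0,0,0],0.2],
  ],
)

```text
clock: 6.2
position: [0.4978, 0.2264, 0.0261]
ee_rot: [0.015, 3.141, 0.001]
force: [-1.0, -1.3, 4.9]
width: 0.347
gripper_force: 20.0
```

Emit:
jog_arm(
  rows=[
    [[0,0,0],[0,0,0],0.6],
    [[0,0,0],[0,0,0],0.6],
    [[0,0,0],[0,0,0],0.6],
    [[0,0,0],[0,0,0],0.6],
    [[0,0,2],[0,0,0],0.6],
    [[0,0,5],[0,0,0],0.6],
    [[0,0,9],[0,0,0],0.6],
    [[0,0,14],[0,0,0],0.6],
  ],
)

```text
clock: 7.2
position: [0.4968, 0.2261, 0.1664]
ee_rot: [-0.014, -3.14, 0.001]
force: [0.5, -0.4, -0.5]
width: 0.602
gripper_force: 0.0
```

```bash
python3 - <<'E'
from h import *
d=shot('wrist','w3.png');s=d['s'];print(s['position'],s['width'])
P=cloud(d).reshape(-1,3)
m=(P[:,2]>.033)&(P[:,2]<.043)&(abs(P[:,0]-.4978)<.04)&(abs(P[:,1]-.228)<.04)
q=P[m];print(len(q),q.mean(0),cv2.minAreaRect(q[:,:2].astype(np.float32)))
E
```

```text
[0.4968186  0.22606014 0.16641358] 0.60167317552637
1901 [0.49683291 0.22661653 0.03809698] ((0.4978835880756378, 0.22660581767559052), (0.032034821808338165, 0.05583563819527626), 89.59571075439453)
```

View pics/w3.png

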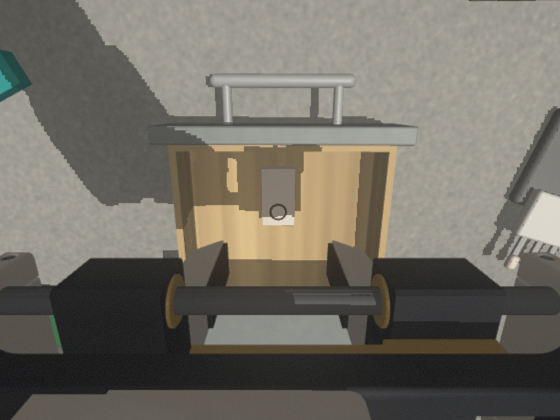

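The block lies flat in the drawer at px (278,195) with its ring up at px (278,212). Now the probe.

Emit:
jog_arm(
  rows=[
    [[0,-5,4],[0,0,0],1],
    [[0,-11,6],[0,0,2],1],
    [[0,-17,6],[0,0,4],1],
    [[0,-23,6],[0,0,6],1],
    [[0,-29,6],[0,0,8],1],
    [[0,-35,6],[0,0,10],1],
    [[0,-41,6],[0,0,12],1],
    [[-1,-47,6],[0,0,14],1],
  ],
)

```text
clock: 8.25
position: [0.4877, -0.2454, 0.2256]
ee_rot: [-0.372, 3.119, -0.0]
force: [1.1, 1.1, 0.1]
width: 0.998
gripper_force: 0.0
```

Emit:
jog_arm(
  rows=[
    [[0,-3,0],[0,0,0],1],
    [[-1,-6,0],[1.1,-5,0],1],
    [[-2,-9,-1],[2.3,-10,0],1],
    [[-2.3,-12,-1.5],[3.5,-15,0],1],
    [[-2.3,-12.8,-1.5],[4.6,-19.5,0],1],
    [[-2.3,-12.8,-1.5],[4.6,-19.5,0],1],
    [[-2.3,-12.8,-1.5],[4.6,-19.5,0],1],
    [[-2.3,-12.8,-1.5],[4.6,-19.5,0],1],
  ],
)

```text
clock: 9.25
position: [0.4631, -0.3731, 0.2105]
ee_rot: [-0.323, 2.775, 0.056]
force: [-0.4, 0.4, 0.1]
width: 1.001
gripper_force: 0.0
```

```bash
python3 - <<'E'
from h import *
import pickle
d=shot('wrist','w4.png');s=d['s'];pickle.dump(d,open('w4.pkl','wb'));print(s['position'],s['width']);print(R.from_rotvec(s['ee_rot']).as_matrix().round(4))
P=cloud(d).reshape(-1,3);C=d['img'].reshape(-1,3).astype(int)
a=np.array([-.3327,-.0793,.9397])
m=(P[:,2]>.006)&(P[:,2]<.014)&(np.hypot(P[:,0]-.519,P[:,1]+.359)<.09);q=P[m]
print('foot',len(q),cv2.minAreaRect(q[:,:2].astype(np.float32)))
S=np.array([.5069,-.3619,.0893]);rel=P-S;h=rel@a
ex=np.array([.9397*.9728,.9397*.2317,.342]);ey=np.cross(a,ex)
L=np.c_[rel@ex,rel@ey,h]
for lo,hi in [(3,53),(52,58),(-30,-3)]:
    m=(h>lo/1e3)&(h<hi/1e3)&(np.hypot(L[:,0],L[:,1])<.035)&(P[:,2]>.03);q=L[m];print(lo,hi,len(q),q.mean(0).round(4) if len(q) else '',np.percentile(q,[1,50,99],axis=0).round(4).tolist() if len(q) else '')
    if lo==52 and len(q)>5: print(cv2.minAreaRect(q[:,:2].astype(np.float32)))
E
```

```text
[ 0.46308763 -0.37310097  0.21054725] 1.001121516333201
[[-9.143e-01 -2.295e-01  3.337e-01]
 [-2.159e-01  9.733e-01  7.790e-02]
 [-3.427e-01 -8.000e-04 -9.394e-01]]
foot 4725 ((0.5180041193962097, -0.35724276304244995), (0.1202952116727829, 0.08015255630016327), 13.559813499450684)
3 53 518 [-0.0148  0.0015  0.0307] [[-0.0158, -0.0133, 0.0044], [-0.0151, 0.0014, 0.0311], [0.0038, 0.0161, 0.0528]]
52 58 1362 [-0.0013  0.0016  0.0558] [[-0.0151, -0.0131, 0.0526], [-0.0015, 0.0019, 0.0559], [0.0142, 0.0162, 0.0578]]
((-0.0003550732508301735, 0.0015315478667616844), (0.03008902445435524, 0.02978280745446682), 0.046539049595594406)
-30 -3 188 [-0.0161  0.0016 -0.0156] [[-0.0165, -0.0137, -0.0288], [-0.0161, 0.0016, -0.0149], [-0.0157, 0.0173, -0.0032]]
```

View pics/w4.png

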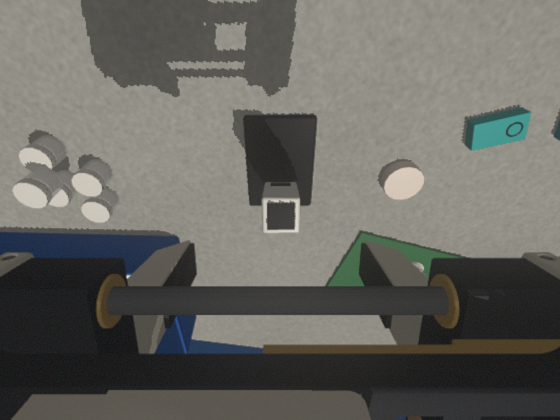

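The wrist picture shows the probe head end-on at px (281,213), with nothing near the finger path. The measured axis is 1.5 mm off the estimate, and I correct for that.

Emit:
jog_arm(
  rows=[
    [[0,0.2,0],[0,0,0],1],
    [[1.3,0.5,-3.6],[0,0,0],1],
    [[2.6,0.9,-7.2],[0,0,0],1],
    [[3.6,1.1,-10],[0,0,0],1],
    [[4,1.2,-11.1],[0,0,0],1],
    [[4,1.2,-11.1],[0,0,0],1],
    [[4,1.2,-11.1],[0,0,0],0.2],
    [[4,1.2,-11.1],[0,0,0],0.2],
  ],
  newtons=30,
)

```text
clock: 10.3
position: [0.5047, -0.3604, 0.101]
ee_rot: [-0.327, 2.773, 0.054]
force: [-0.3, -0.6, -0.3]
width: 0.83
gripper_force: 0.0
```

Emit:
jog_arm(
  rows=[
    [[0,0,0],[0,0,0],0.2],
    [[0,0,0],[0,0,0],0.2],
    [[0,0,0],[0,0,0],0.2],
    [[0,0,0],[0,0,0],0.2],
    [[0,0,0],[0,0,0],0.2],
    [[0,0,0],[0,0,0],0.2],
    [[0,0,0],[0,0,0],0.2],
  ],
)

```text
clock: 11.18
position: [0.5045, -0.3597, 0.0997]
ee_rot: [-0.328, 2.774, 0.056]
force: [-0.6, 0.4, -0.6]
width: 0.324
gripper_force: 30.0
```

Emit:
jog_arm(
  rows=[
    [[-0.7,-0.15,2],[0,0,0],0.2],
    [[-1.8,-0.4,5],[0,0,0],0.2],
    [[-2.8,-0.7,8],[0,0,0],0.2],
    [[-3.9,-0.9,11],[0,0,0],0.2],
    [[-3.9,-0.9,14],[0,0,0],0.2],
    [[-3.9,2,16],[0,0,0],0.2],
    [[-3.9,6,16],[0,0,0],0.2],
    [[-3.9,12,16],[0,0,0],0.2],
  ],
)

```text
clock: 12.18
position: [0.4654, -0.2395, 0.2598]
ee_rot: [-0.325, 2.774, 0.055]
force: [0.8, 1.1, -1.5]
width: 0.324
gripper_force: 30.0
```

Emit:
jog_arm(
  rows=[
    [[0,6,0],[-1.1,5,0],0.2],
    [[0,12,0],[-2.3,10,0],0.2],
    [[0,18,0],[-3.5,15,0],0.2],
    [[0,24,0],[-4.6,19.5,0],0.2],
    [[0,30,0],[-4.6,19.5,0],0.2],
    [[1,36,0],[-4.6,19.5,0],0.2],
    [[2,42,0],[-4.6,19.5,0],0.2],
    [[3.5,44,0],[-4.6,19.5,0],0.2],
  ],
)

```text
clock: 13.18
position: [0.4993, 0.2051, 0.2598]
ee_rot: [0.378, -3.119, -0.003]
force: [0.4, -1.5, -1.4]
width: 0.324
gripper_force: 30.0
```

```bash
python3 -c "
from h import *
s=arm.observe();print(s['position'],s['width'],s['gripper_force'],s['force']);print(R.from_rotvec(s['ee_rot']).as_matrix().round(4))"
```

```text
[0.49932044 0.20513386 0.25979198] 0.3235903301212086 29.99838352203369 [ 0.36451146 -1.45023732 -1.43635261]
[[-9.711e-01 -2.387e-01 -5.000e-04]
 [-2.387e-01  9.711e-01  2.000e-03]
 [ 0.000e+00  2.100e-03 -1.000e+00]]
```

Emit:
jog_arm(
  rows=[
    [[1.4,2.2,0],[0,0,0],0.2],
    [[1.4,2.2,-3],[0,0,0],0.2],
    [[1.4,2.2,-6],[0,0,0],0.2],
    [[1.4,2.2,-9],[0,0,0],0.2],
    [[1.4,2.2,-10.5],[0,0,0],0.2],
    [[1.4,2.2,-10.5],[0,0,0],0.2],
    [[1.4,2.2,-10.5],[0,0,0],0.2],
  ],
)

```text
clock: 14.05
position: [0.5151, 0.2228, 0.1558]
ee_rot: [-0.368, 3.118, 0.001]
force: [0.7, -0.5, -0.9]
width: 0.324
gripper_force: 30.0
```

```bash
python3 - <<'E'
from h import *
s=arm.observe();T=s['position'];print(T,s['force'])
out=[]
for n in ['scene','side','wrist']:
    d=shot(n);P=cloud(d).reshape(-1,3)
    for lo,hi in [(-.03,-.012),(-.05,-.03),(-.068,-.05),(-.083,-.073)]:
        z=P[:,2]-T[2];m=(z>lo)&(z<hi)&(np.hypot(P[:,0]-T[0],P[:,1]-T[1])<.02)
        q=P[m]
        if len(q)>8:
            # fit circle radius 10 mm (3 mm for pin)
            from scipy.optimize import least_squares
            r=.01 if lo>-.07 else .003
            c=least_squares(lambda c:np.hypot(q[:,0]-c[0],q[:,1]-c[1])-r,T[:2],loss='soft_l1',f_scale=.001).x
            print(n,lo,len(q),((c-T[:2])*1e3).round(1))
        else: print(n,lo,len(q))
    if n!='wrist':
        Tc=np.linalg.inv(cam2w(d));p=Tc[:3,:3]@[.5118,.2265,.038]+Tc[:3,3];u=int(p[0]/p[2]*d['fx']+d['cx']);v=int(p[1]/p[2]*d['fy']+d['cy']);print(u,v)
        x0,y0=u-25,v-45;out.append(cv2.resize(d['img'][y0:y0+60,x0:x0+50],None,fx=8,fy=8,interpolation=cv2.INTER_CUBIC));print('crop',x0,y0)
cv2.imwrite('pics/tip.png',np.hstack(out)[:,:,::-1])
E
```

```text
[0.51507215 0.22282726 0.15583272] [ 0.65922022 -0.51105951 -0.9327403 ]
scene -0.03 51 [-2.3 -0.7]
scene -0.05 65 [-2.1 -0.5]
scene -0.068 60 [-2.1 -0.8]
scene -0.083 4
372 174
crop 347 129
side -0.03 46 [-6.2 -1.3]
side -0.05 52 [-5.1 -1.6]
side -0.068 48 [-5.8 -1. ]
side -0.083 5
225 169
crop 200 124
wrist -0.03 70 [-2.  -0.5]
wrist -0.05 254 [-2.  -0.6]
wrist -0.068 185 [-2.  -0.5]
wrist -0.083 0
```

View pics/tip.png

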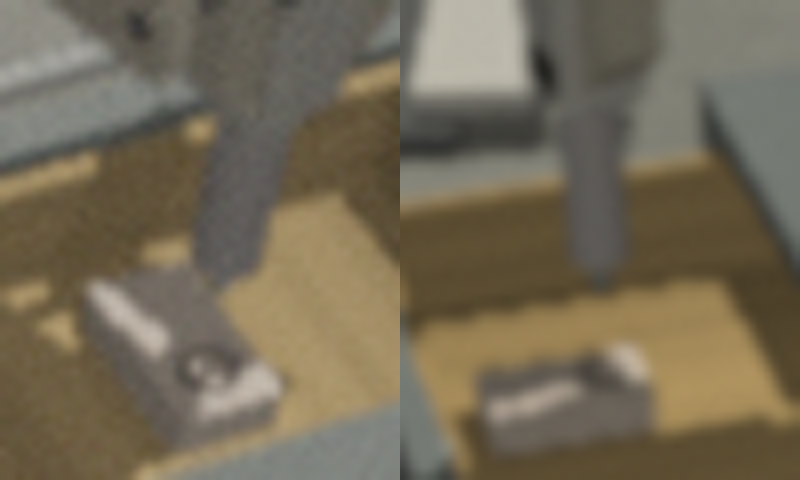

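The crop shows the barrel hanging vertical in both views, with the tip about 3 cm over the block and the ring near (210,370) in the left half. The wrist depth puts the probe axis (−2.0, −0.55) mm from the TCP, so I correct and lower.

Emit:
jog_arm(
  rows=[
    [[-0.1,0.4,0],[0,0,0],0.2],
    [[-0.1,0.4,-1],[0,0,0],0.2],
    [[-0.1,0.4,-2],[0,0,0],0.2],
    [[-0.1,0.4,-2.8],[0,0,0],0.2],
    [[-0.1,0.4,-2.8],[0,0,0],0.2],
    [[-0.1,0.4,-2.8],[0,0,0],0.2],
    [[-0.1,0.4,-2.8],[0,0,0],0.2],
  ],
)

```text
clock: 15.08
position: [0.5137, 0.2265, 0.1271]
ee_rot: [-0.368, 3.119, 0.0]
force: [0.2, -0.6, -1.5]
width: 0.329
gripper_force: 30.0
```

```bash
python3 - <<'E'
from h import *
d=shot('wrist');s=d['s'];T=s['position'];print(T,s['force'],R.from_rotvec(s['ee_rot']).as_matrix()[:,2].round(4))
P=cloud(d).reshape(-1,3)
from scipy.optimize import least_squares
z=P[:,2]-T[2];q=P[(z>-.065)&(z<-.02)&(np.hypot(P[:,0]-T[0],P[:,1]-T[1])<.02)]
c=least_squares(lambda c:np.hypot(q[:,0]-c[0],q[:,1]-c[1])-.01,T[:2],loss='soft_l1',f_scale=.001).x
near=P[(np.hypot(P[:,0]-c[0],P[:,1]-c[1])<.0115)&(P[:,2]>.041)];print('axis',c,'lowest barrel',np.percentile(near[:,2],[0,1,3]).round(4))
q=P[(P[:,2]>.034)&(P[:,2]<.043)&(abs(P[:,0]-.4978)<.035)&(abs(P[:,1]-.2266)<.025)];print(len(q),np.median(q[:,2]),cv2.minAreaRect(q[:,:2].astype(np.float32)))
E
```

```text
[0.51370101 0.22647013 0.12706001] [ 0.19788378 -0.56025865 -1.45380333] [ 5.e-04  3.e-04 -1.e+00]
axis [0.51161306 0.22591565] lowest barrel [0.0567 0.0582 0.0608]
2091 0.03807624161541842 ((0.49801602959632874, 0.2264190912246704), (0.0320407971739769, 0.05596983805298805), 89.5707778930664)
```

The tip is now about 4.7 mm above the ring and within 1 mm of its centre. Pressing 9.7 mm down gives about 5 mm of plunger travel.

Emit:
jog_arm(
  rows=[
    [[0.03,0.05,-0.2],[0,0,0],0.2],
    [[0.03,0.05,-0.4],[0,0,0],0.2],
    [[0.03,0.05,-0.55],[0,0,0],0.2],
    [[0.03,0.05,-0.7],[0,0,0],0.2],
    [[0.03,0.05,-0.8],[0,0,0],0.2],
    [[0.03,0.05,-0.9],[0,0,0],0.2],
    [[0.03,0.05,-0.95],[0,0,0],0.2],
    [[0.03,0.05,-0.95],[0,0,0],0.2],
  ],
)

```text
clock: 16.12
position: [0.5138, 0.2269, 0.1173]
ee_rot: [-0.369, 3.12, 0.0]
force: [-0.2, 0.2, 0.3]
width: 0.331
gripper_force: 30.0
```

Emit:
jog_arm(
  rows=[
    [[0,0,0],[0,0,0],0.2],
    [[0,0,0],[0,0,0],0.2],
    [[0,0,0],[0,0,0],0.2],
    [[0,0,0],[0,0,0],0.2],
  ],
)

```text
clock: 16.62
position: [0.5138, 0.2269, 0.1173]
ee_rot: [-0.369, 3.12, 0.0]
force: [-0.1, 0.8, 1.0]
width: 0.321
gripper_force: 30.0
```

```bash
python3 - <<'E'
from h import *
f=[]
for n in ['scene','side','scene','side','wrist']:
    d=shot(n);s=d['s'];f.append(s['force'])
    if n!='wrist': ims=(ims if f[1:] else [])+[d]
print(s['position'],np.mean(f,0),s['gripper_force'])
T=s['position'];P=cloud(d).reshape(-1,3);c=T[:2]+[-.0021,-.00055]
near=P[(np.hypot(P[:,0]-c[0],P[:,1]-c[1])<.0115)&(P[:,2]>.0405)];print('lowest',np.percentile(near[:,2],[0,1,3]).round(4))
q=P[(P[:,2]>.034)&(P[:,2]<.043)&(abs(P[:,0]-.4978)<.035)&(abs(P[:,1]-.2266)<.025)];print(cv2.minAreaRect(q[:,:2].astype(np.float32)))
o=[cv2.resize(d['img'][y:y+60,x:x+50],None,fx=8,fy=8,interpolation=cv2.INTER_CUBIC) for d,x,y in [(ims[0],347,129),(ims[1],200,124)]]
cv2.imwrite('pics/fin.png',np.hstack(o)[:,:,::-1])
E
```

```text
[0.51379702 0.22686438 0.11725668] [-0.05733055  0.57565302  0.5877215 ] 29.998884201049805
lowest [0.0467 0.0485 0.0511]
((0.4980452060699463, 0.22642627358436584), (0.032046087086200714, 0.0560690276324749), 89.50788879394531)
```

View pics/fin.png

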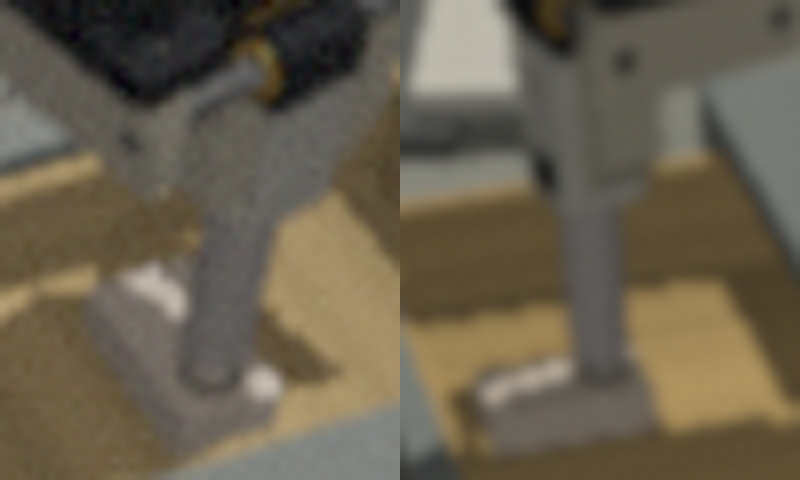

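The picture shows the barrel end about 9 mm above the block at the ring, around (210,375) left and (600,370) right. Barrel height gives about 5.3 mm of travel, and the force change of about 2 N agrees with that.

```bash
python3 -c "
from cell import arm
print(arm.sign_off())"
```

```text
the job is handed in; nothing more can be done
None
```

I handed the job in with the block flat in the drawer, ring up, and the probe held upright in the ring; by my measurements the tip is within about 1 mm of centre and the plunger about 5 mm in (about 2 N). The sign-off returned no verdict.

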